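Open the dust filter box in the fossil preparation lab

TASK

Open the dust filter box on the bench: press its black snap tab down all the way in, where it stays, then push the released cover along its rails, over the tab, until the filter underneath is completely uncovered. Only press and push: leave the cover lying flat on the deck between the rails without ever lifting it, and do not disturb the bottle, the jar or the specimen box.

Things in the scene. Friction and masses are not known exactly. Their poses are not given: they have to be found in the camera images.
- filter_box: Grey dust filter box fixed to the bench, 280 (x) x 150 (y) mm, at varying place and yaw. Origin: centre of its underside, on the bench. Its flat top, the deck, is 70 mm up; two aluminium rails (12 mm above the deck, inner faces at y = +-58.5 mm) run its whole length, with low end stops. A black hose spigot sticks out of its -x end. The cover sits on the -x half; the +x half is bare.
- filter_mid (a point): On the box at x = -70, y = 0, deck height: middle of the filter opening (90 x 80 mm, x from -115 to -25), hidden by the seated cover. Its axes are the box's. The opening is wholly uncovered once the cover's origin is beyond x = +35 mm of the box.
- end_stop (a point): On the box at x = +126, y = 0, deck height: inner face of the +x end stop, a bar 10 mm above the deck (8 mm at the -x end). It halts the cover with its origin at about x = +66 mm of the box.
- cover: White loose cover, 160 g, 120 (x) x 112 (y) x 28 mm, between the rails (2.5 mm play a side), axes as the box's. Origin: centre of its underside, on the deck; seated at x = -70 mm of the box. An 8 mm panel (top 14 mm above the deck) on 6 mm side runners, hollow between so it passes over the pressed tab. A raised block on it spans x -20 to +60 mm; the bare step is x -60 to -20. Slides with 1 to 3 N.
- push_face (a point): Middle of the cover's upright -x face of the raised block (98 mm wide, 14 mm high), 7 mm above the bare step and 21 mm above the deck: push here, towards the box's +x. On the cover at x = -20 mm. Its axes are those of the cover.
- tab_top (a point): Middle of the top of the black snap tab, 36 (x) x 34 (y) mm, which stands up out of the deck just in front (+x) of the seated cover and stops it. On the box at x = +11, y = 0; 14 mm above the deck when out, 3 mm above the deck when in. The tab moves straight down, and this point with it.
- tab (a joint): Travel of the snap tab in m: 0 = out (cover locked), 0.011 = fully in (cover free). Stiff: it takes a steady push of about 5 N down its whole travel, then a hard stop, and stays where it is left. The cover passes only when it is in by 8 mm or more; press it to the stop.
- bottle: White bottle with a black cap, 52 mm diameter, 130 mm high, standing beside the box (its -y side). Origin: centre of its underside. To be left alone.
- jar: Amber glass jar, 52 mm diameter, 65 mm high, standing beside the box (its -y side). Origin: centre of its underside. To be left alone.
- specimen_box: Open cardboard specimen box with a small fossil bone fixed in it, 90 x 70 x 30 mm, beside the box (its +y side). Origin: centre of its underside. To be left alone.
Things that resemble listed ones, but are neither listed nor needed, are in the scene too. What is shaped like the cover but brown or turquoise is not meant.

How it is judged:
On the way, in this order (a step that is already met when the one before it is completed fails the run):
1. the snap tab is pressed in while the cover is still on its seat (value of joint tab above 0.0083 m and x of cover in the frame of filter_box below -0.055 m), for 0.1 s.
2. the cover is pushed along the rails until the filter is uncovered (x of cover in the frame of filter_box above 0.033 m), for 0.1 s.
At the end, for the whole second after the job is handed in: The cover lies at rest, flat (within 0.06 rad) on the deck between the rails, its origin 33 mm or more beyond the box's origin towards +x (filter wholly uncovered) and not past the end stop; the tab is in (over 8 mm) (x of cover in the frame of filter_box between 0.033 and 0.072 m and y of cover in the frame of filter_box between -0.008 and 0.008 m and z of cover in the frame of filter_box between 0.065 and 0.075 m and angle between cover's own z axis and vertical below 0.06 rad and linear speed of cover below 0.01 m/s and value of joint tab above 0.008 m); the robot touches nothing.
It fails at once if the cover is lifted more than 12 mm off the deck or tipped (z of cover in the frame of filter_box above 0.082 m or angle between cover's own z axis and vertical above 0.3 rad).
It fails at once if the bottle, jar or specimen box is moved more than 20 mm or tipped (distance of any of bottle, jar, specimen_box from where it was at the start of the episode above 0.02 m or angle between any of bottle, jar, specimen_box's own z axis and vertical above 0.3 rad).
It also fails if it takes over 38 s, if anything falls off the work surface, if the arm or the gripper's body presses on something with over 40 N, if the wrist force passes 120 N, or if a joint passes its speed limit or range.

ROBOT

A 7-joint arm with a two-finger parallel gripper is mounted at the origin on the work surface. World frame = base frame: x ahead of the robot, y to its left, z up, the work surface at z = 0. Lengths are in m, angles in rad, forces in N, time in s.
With the tool pointing down it reaches from about 0.425 to 0.875 m from the base axis. Payload 8.4 kg.
Tool frame: the origin (TCP) lies on the front face of the gripper's body, between the roots of the fingers; the fingertips stand 70 mm ahead of it and the grasp point (between the pads) lies 51 mm ahead of it; z points along the fingers, y is the line along which they close (so a half turn about z gives the same grasp; the last joint's range is limited). The gripper opens to 87 mm and grips with 3 to 60 N. Pads are 19 mm wide; open, the fingers measure 117 mm over their backs; the gripper's body (75 mm by 190 mm) begins 51 mm behind the grasp point.
Start: joints at [-1.328, 0.333, 0.04, 1.465, -0.013, 1.343, -0.059], TCP at [0.218, 0.612, 0.292] pointing down, gripper open.
Joint ranges: [-2.58, 2.58], [-0.38, 2.09], [-1.3, 1.39], [0.25, 2.4], [-1.5, 4.64], [0.08, 2.09], [-2.65, 2.65]. Speed limits (rad/s): [2.22, 2.22, 2.79, 2.79, 3.14, 3.14, 3.14].

INTERFACE

Orientations are given as a 3x3 rotation matrix whose columns are the frame's x, y, z axes.
In Python, from plant import bot, imaging gives the robot as it stands. Calls block until the motion is done:
- bot.move_pose(position, orientation): joint-space move of the TCP to a pose.
- bot.move_straight(position, v=0.15, rot=None, max_force=None): straight line of the TCP; rot=None keeps the orientation; v is the mean speed in m/s. With max_force (N) it stops when the force on the tool has changed by that much, and returns True; else False.
- bot.move_j(angles): joint-space move.
- bot.gripper_to(opening, grip_force=None): opening from 0.0 (shut) to 1.0 (fully open); grip_force is the grip in N (None keeps the last); returns when the fingers have stopped.
- bot.wait(seconds).
- bot.inverse_kinematics(position, orientation): joint angles nearest the present ones, or None.
- bot.observe(): the state.
- imaging.read_camera(name): name is "scene" or "top" or "wrist"; returns the picture (384x512x3 uint8, red, green, blue); there is no depth.
- imaging.get_calibration(name): a dict with "mtx" (3x3 intrinsics, pixels), "dist" ([k1, k2, p1, p2, k3] as OpenCV has them; the pictures are not rectified), "extrinsics" (4x4, takes a point from world to camera coordinates); the wrist camera has in their place "hand_eye" (4x4, takes a point from camera to tool coordinates, whose origin is the TCP and whose axes are the flange's). Camera axes: x right, y up, looking along -z (the intrinsics and any distortion apply to the point x, -y, -z); pixel columns grow to the right and rows downward; lengths in m; the calibration is good to about 2 mm. A picture is of the moment at which its call begins: read the wrist's pose just before it. get_calibration takes no time and is no camera call.
A pose or a line that the arm cannot do raises bot.IKError and nothing moves.
- bot.close_job(): hands the job in; it is judged then, once.
The state is a dict: "time_s": time; "joint_pos": joint angles; "joint_velocities": joint speeds; "tau": joint torques, N m; "position": TCP position; "tcp_rot": TCP orientation; "wrist_force": force on the tool from outside, world axes, zero at the start; "wrist_torque": the same for the moment, N m; "opening": opening from 0.0 (shut) to 1.0 (fully open); "grasp_force": force on a finger pad.
Only numpy, scipy, OpenCV 4.12 (cv2) and the standard library are available. Lean on these libraries where they do the work, as an engineer would, in place of code of your own. Each camera call takes 0.05 s, during which the arm holds its last target. There are 200 camera calls.

## Working session

There is one attempt and no reset: what is moved stays moved. The work goes in short steps, each a Python script; the robot and the scene stay as the last script left them, time stands still between calls to the robot, and variables do not carry over. Pictures are saved under pics/ and viewed, at most 10 in all, crops included, and the job is handed in when it is done.

```bash
mkdir -p pics; ls
python3 - <<'E'
from plant import bot, imaging
import cv2,numpy as np
for n in ("top","scene"):
    im=imaging.read_camera(n); cv2.imwrite(f"pics/{n}0.png",im[:,:,::-1])
    c=imaging.get_calibration(n); print(n,np.round(c["mtx"],1).tolist(),np.round(c["dist"],3),np.round(c["extrinsics"],3).tolist())
print(bot.observe()["time_s"],bot.observe()["tcp_rot"])
E
```

```text
pics
top [[499.8, 0.0, 257.0], [0.0, 499.8, 182.7], [0.0, 0.0, 1.0]] [0.066 0.    0.    0.    0.   ] [[-0.012, -1.0, 0.002, 0.082], [0.992, -0.012, 0.125, -0.575], [-0.125, 0.004, 0.992, -1.292], [0.0, 0.0, 0.0, 1.0]]
scene [[356.0, 0.0, 255.6], [0.0, 356.0, 200.5], [0.0, 0.0, 1.0]] [-0.089  0.     0.     0.     0.   ] [[0.422, 0.907, -0.01, -0.295], [-0.609, 0.292, 0.737, 0.252], [0.671, -0.305, 0.676, -1.176], [0.0, 0.0, 0.0, 1.0]]
0.1 [[-9.42146672e-01  3.35200718e-01 -3.57161918e-04]
 [ 3.35200889e-01  9.42145721e-01 -1.34357095e-03]
 [-1.13867374e-04 -1.38556189e-03 -9.99999034e-01]]
```

View pics/top0.png

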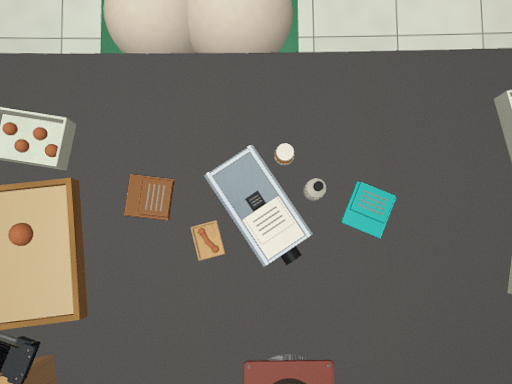

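View pics/scene0.png

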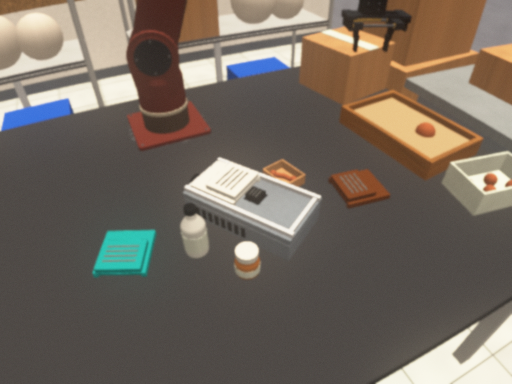

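The top picture shows the box with rail corners at about (206,176), (250,147), (311,235) and (266,265). The white cover is at (272,225), with the spigot at (291,256), so the cover end is the -x end and faces the robot. There are three cover-like things: white (272,225), brown (150,197) and turquoise (369,209). The white one is meant: it sits on the box between the rails, behind the black tab at (256,200). I'll fit the pose and confirm it on an enlarged crop.

```bash
cat > h.py <<'E'
import numpy as np, cv2
from scipy.optimize import least_squares
from plant import bot, imaging
def cal(n):
    c=imaging.get_calibration(n); return np.array(c["mtx"]),np.array(c["dist"]),np.array(c["extrinsics"])
def proj(P,c):
    K,d,E=c; q=np.atleast_2d(P)@E[:3,:3].T+E[:3,3]; q=q*[1,-1,-1]
    return cv2.projectPoints(q,np.zeros(3),np.zeros(3),K,d)[0][:,0]
def w(p,L):  # box frame -> world
    L=np.atleast_2d(L); c,s=np.cos(p[2]),np.sin(p[2])
    return np.c_[p[0]+c*L[:,0]-s*L[:,1],p[1]+s*L[:,0]+c*L[:,1],L[:,2]]
def rect(x0,x1,y0,y1,z): return np.array([[x0,y0,z],[x1,y0,z],[x1,y1,z],[x0,y1,z]])
E
cat > fit.py <<'E'
from h import *
c=cal("top"); im=cv2.imread("pics/top0.png")
L=rect(-.14,.14,-.075,.075,.082)
px=np.array([[311,235],[250,147],[206,176],[266,265]],float) # (-x,-y),(+x,-y),(+x,+y),(-x,+y)
r=least_squares(lambda p:(proj(w(p,L),c)-px).ravel(),[.5,.08,.6])
p=r.x; print(p,np.round(r.fun,1))
np.save("p.npy",p)
x0,y0,S=190,130,5
o=cv2.resize(im[y0:y0+145,x0:x0+140],None,fx=S,fy=S,interpolation=cv2.INTER_CUBIC)
cs=[(0,0,255),(0,255,0),(255,0,0)]
for k,R in enumerate([L,rect(-.13,-.01,-.056,.056,.084),rect(-.007,.029,-.017,.017,.084)]):
    cv2.polylines(o,[np.int32((proj(w(p,R),c)+.5-[x0,y0])*S)],True,cs[k],1)
o=cv2.resize(o,None,fx=.82,fy=.82,interpolation=cv2.INTER_AREA)
cv2.imwrite("pics/fit0.png",o); print(o.shape)
E
python3 fit.py
```

```text
[0.51322551 0.07323414 0.58397871] [ 2.6 -0.8  1.6 -2.8 -2.8  0.4 -1.4  3. ]
(594, 574, 3)
```

View pics/fit0.png

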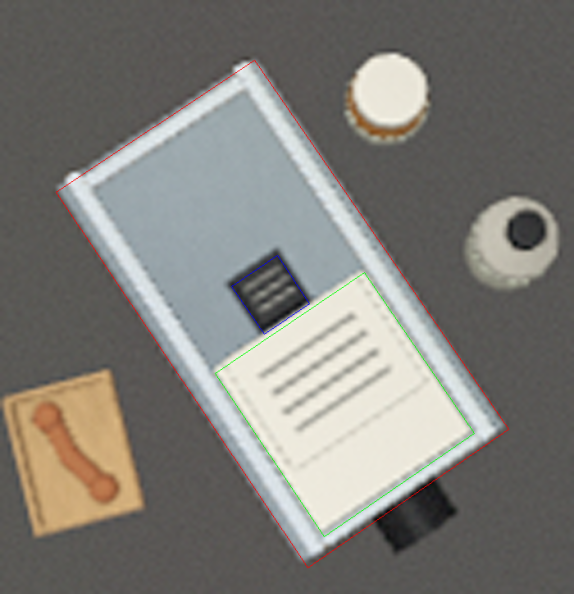

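The crop confirms the white cover with lines on its raised block and the bare step at the spigot end. The model outlines of cover, tab and rails match to about 2 mm. Next I check reach, then press the tab.

```bash
cat >> h.py <<'E'
def R(p,flip,tilt=0):
    s=-1 if flip else 1; c_,s_=np.cos(p[2]),np.sin(p[2])
    x=s*np.array([c_,s_,0]); z=np.array([0,0,-1.]); M=np.c_[x,np.cross(z,x),z]
    return M
def T(p,x,z): return w(p,[[x,0,z+.07]])[0]   # fingertip target in box frame
E
python3 - <<'E'
from h import *
p=np.load("p.npy")
for f in (0,1):
  for x,z in ((.011,.15),(.011,.07),(-.108,.13),(-.108,.089),(-.104,.089),(.02,.089)):
    q=bot.inverse_kinematics(T(p,x,z),R(p,f)); print(f,x,z,T(p,x,z).round(3),None if q is None else np.round(q,2))
q0=bot.observe()["tcp_rot"]
f=int(q0[:,0]@R(p,1)[:,0]>0); print("flip",f)
bot.gripper_to(0.0)
bot.move_pose(T(p,.013,.15),R(p,f))
bot.move_straight(T(p,.013,.095),v=.1)
print(bot.move_straight(T(p,.013,.070),v=.03,max_force=20))
o=bot.observe(); print(o["position"],o["position"][2]-.07,o["wrist_force"],o["time_s"],o["opening"])
E
```

```text
0 0.011 0.15 [0.522 0.079 0.22 ] [-0.85  0.15  0.67  1.88 -0.1   1.14 -1.12]
0 0.011 0.07 [0.522 0.079 0.14 ] [-0.82  0.26  0.67  1.96 -0.19  0.98 -1.05]
0 -0.108 0.13 [0.423 0.014 0.2  ] [-0.89 -0.12  0.72  2.13  0.09  1.1  -1.2 ]
0 -0.108 0.089 [0.423 0.014 0.159] [-0.89 -0.05  0.75  2.18  0.04  1.   -1.15]
0 -0.104 0.089 [0.426 0.016 0.159] [-0.88 -0.04  0.74  2.17  0.03  1.   -1.14]
0 0.02 0.089 [0.53  0.084 0.159] [-0.82  0.25  0.67  1.93 -0.18  1.02 -1.06]
1 0.011 0.15 [0.522 0.079 0.22 ] [-0.7   0.14  0.51  1.88 -0.08  1.14  1.99]
1 0.011 0.07 [0.522 0.079 0.14 ] [-0.66  0.24  0.49  1.95 -0.13  0.98  2.04]
1 -0.108 0.13 [0.423 0.014 0.2  ] [-0.84 -0.11  0.67  2.13  0.08  1.1   1.95]
1 -0.108 0.089 [0.423 0.014 0.159] [-0.82 -0.04  0.68  2.18  0.03  1.    2.  ]
1 -0.104 0.089 [0.426 0.016 0.159] [-0.81 -0.03  0.67  2.17  0.02  1.    2.  ]
1 0.02 0.089 [0.53  0.084 0.159] [-0.66  0.23  0.48  1.92 -0.12  1.02  2.02]
flip 1
True
[0.52435174 0.08054045 0.14311428] 0.07311427816523697 [-2.82648563 -0.31785825  9.30425005] 5.25 0.006151811638715812
```

The force stop came with the fingertip at 73.1 mm, where the fully pressed tab top should be. Now I move to the step and push.

Run:
```python
from h import *
p=np.load("p.npy")
bot.move_straight(T(p,.013,.135),v=.15)
cv2.imwrite("pics/w1.png",imaging.read_camera("scene")[130:260,160:340,::-1].repeat(4,0).repeat(4,1))
bot.move_straight(T(p,-.108,.135),v=.15)
print("down",bot.move_straight(T(p,-.108,.0885),v=.06,max_force=6))
o=bot.observe(); print(o["position"][2]-.07,o["wrist_force"],o["time_s"])
if abs(o["position"][2]-.1585)<.002:
    print("push",bot.move_straight(T(p,.020,.0885),v=.05,max_force=12))
    o=bot.observe(); print(o["position"],T(p,.020,.0885),o["wrist_force"],o["time_s"])
    cv2.imwrite("pics/top1.png",imaging.read_camera("top")[130:275,190:330,::-1].repeat(4,0).repeat(4,1))
```

```text
down False
0.08874783708198025 [ 0.85650195 -0.38646273 -0.1628331 ] 7.75
push False
[0.52987767 0.08425532 0.15852722] [0.52991103 0.08426109 0.1585    ] [ 0.07721035 -0.09896947  0.89756961] 10.4583
```

View pics/w1.png

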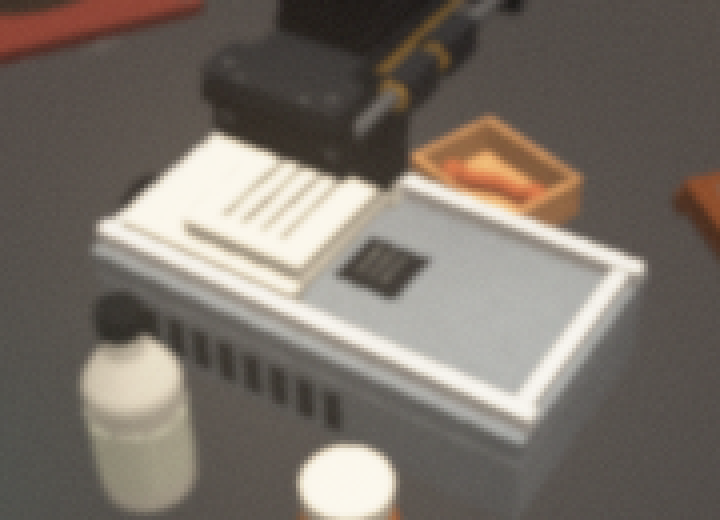

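View pics/top1.png

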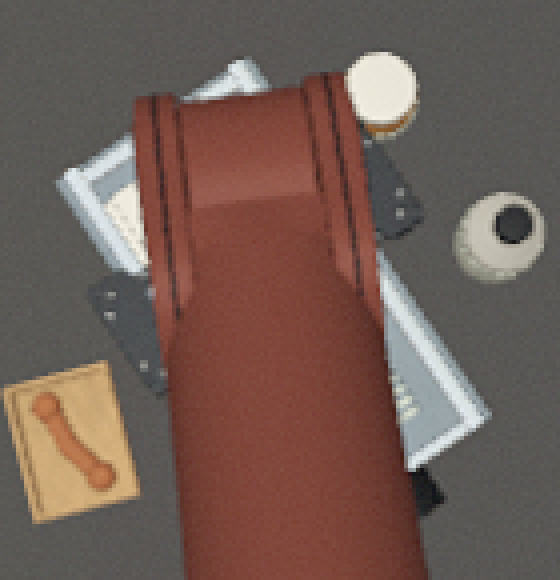

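The first picture shows the tab nearly flush with the deck at (383,265) and the cover still seated. The second shows the cover moved to the far end, with the opening showing near the spigot and the neighbouring objects untouched. Now I retreat and check.

Run:
```python
from h import *
p=np.load("p.npy")
bot.move_straight(T(p,.008,.0885),v=.05)
bot.move_straight(T(p,.008,.18),v=.15)
bot.move_pose([.35,.45,.3],R(p,1))
bot.wait(.3)
o=bot.observe(); print(o["wrist_force"],o["time_s"])
im=imaging.read_camera("top")[:,:,::-1]; c=cal("top"); x0,y0,S=190,130,4
o=cv2.resize(im[y0:y0+145,x0:x0+140],None,fx=S,fy=S,interpolation=cv2.INTER_CUBIC)
for k,x in ((0,.035),(1,.05)):
    cv2.polylines(o,[np.int32((proj(w(p,rect(x-.06,x+.06,-.056,.056,.084)),c)+.5-[x0,y0])*S)],True,[(0,0,255),(0,200,0)][k],1)
cv2.imwrite("pics/top2.png",o)
```

```text
[ 0.27281554 -0.147644    0.48965687] 13.4833
```

View pics/top2.png

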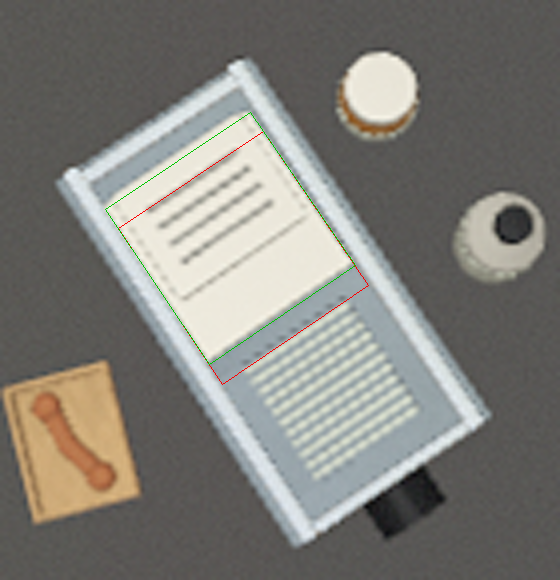

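The cover lies flat at the x = +50 mm outline (green). The filter (335,390) is fully uncovered, the other objects have not moved, and the arm is clear.

```bash
python3 -c "
from plant import bot
print(bot.close_job())"
```

```text
the job is handed in; nothing more can be done
None
```

I pressed the tab to its stop, pushed the cover flat along the rails to about x = +50 mm so the filter is fully uncovered, left the bottle, jar and specimen box where they were, and handed the job in.

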